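# Stop a deep-well block at the bar-code reader

## Robot

A 6-joint arm with a two-finger parallel gripper is mounted at the origin on the work surface. World frame = base frame: x ahead of the robot, y to its left, z up, the work surface at z = 0. Lengths are in m, angles in degrees, forces in N, time in s.
With the tool pointing down it reaches from about 0.35 to 0.775 m from the base axis. Payload 7.3 kg.
Tool frame: the origin (TCP) lies midway between the tips of the shut fingers; the grasp point (between the pads) lies arm.pinch_z behind it (arm.pinch_z is the distance from the TCP to the grasp point, in m); z points along the fingers, y is the line along which they close (so a half turn about z gives the same grasp; the last joint's range is limited). The gripper opens to 92 mm and grips with 3 to 60 N. Pads are 19 mm wide; open, the fingers measure 130 mm over their backs; the gripper's body (75 mm by 190 mm) begins 47 mm behind the grasp point.
Start: joints at [-84.454, 19.595, 87.324, -0, 73.075, -8.365], TCP at [0.126, -0.51, 0.227] pointing down, gripper open.
Joint ranges: [-145.02, 145.02], [-44.19, 115.74], [2.07, 154.8], [-57.11, 237.11], [16.16, 152.29], [-177.93, 177.93]. Speed limits (degrees/s): [147.25, 147.25, 180, 180, 180, 180].

## Interface

Orientations are given as [roll, pitch, yaw] about the fixed x, y, z axes, in that order (R = Rz(yaw) Ry(pitch) Rx(roll)).
In Python, from workcell import arm, cams gives the robot as it stands.
- The arm moves only by the tool move_arm, never from a script. Its argument "deltas" is a list of rows, each a list of 5 numbers: the finger opening in m, from 0 to 0.0918, then the shift along the tool's x, y, z in m, then the turn about the tool's z in rad. In form: [[claw, tx, ty, tz, yaw], ...]. A call has 1 to 5 rows; each row is the pose to reach, as a shift and turn from the pose commanded when the call began, along the tool's axes at that moment; what a row does not reach only later rows make up. A row lasts 1/12 s, in which the tool goes at most 41.7 mm and 7.16 degrees, less where a joint would pass 70% of its speed; a pose out of reach is approached as far as the arm can. A call with a gripper value outside its range is refused whole. The fingers move at their own pace and stop on an object; the grip force is fixed at half the most. Time passes only in rows, so rows that repeat a pose let the fingers close. It gives the time, the measured TCP pose, the force, the opening and the grip force at its end, in the units of the state.
- arm.state(): the state, without advancing time (a new reading comes with each control period).
- cams.get_image(name): name is "scene" or "top" or "wrist"; returns a dict with "frame" (420x560x3 uint8, red, green, blue), "depth" (420x560 float32, m along the optical axis (not along the pixel's ray), 0 where there is no reading), "camera_matrix" (3x3 intrinsics, pixels), "k1" (the pictures are not rectified: a ray, as slopes to the right and down, at radius r is drawn at 1 + k1 r^2 times it, then the intrinsics apply), "origin" and "orientation" of the camera in the world. Camera axes: x right, y up, looking along -z (the intrinsics and any distortion apply to the point x, -y, -z); pixel columns grow to the right and rows downward; lengths in m; the calibration is good to about 2 mm. A picture is of the moment at which its call begins.
- arm.job_done(): hands the job in; it is judged then, once.
The state is a dict: "t": time; "joints": joint angles; "qvel": joint speeds; "tau": joint torques, N m; "tcp_pos": TCP position; "ee_rot": TCP orientation; "force": force on the tool from outside, world axes, zero at the start; "wrist_torque": the same for the moment, N m; "opening": finger opening in m; "grip_force": force on a finger pad.
Only numpy, scipy, OpenCV 4.12 (cv2) and the standard library are available. Lean on these libraries where they do the work, as an engineer would, in place of code of your own. Each camera call takes 0.05 s, during which the arm holds its last target. There are 200 camera calls.

## Task

Flip the flag of the stop just past the reader, the one that halts the block in front of the reader's window, fully down flat across the plate lane, and leave the other flag up. Then slide the deep-well block along the lane, without lifting it, gently until it rests against the lowered flag, and press the button on top of the reader right down to scan it. Do not disturb the tube rack, bottle and pen that lie around the lane.

Things in the scene. Friction and masses are not known exactly. Their poses are not given: they have to be found in the camera images.
- lane: Fixed flat grey track, 600 mm along its y, 150 mm wide, ends open. Running surface 10 mm above the bench, between steel rails with inner faces at x = -45 and +45 mm, 10 mm wide, tops 22 mm above the bench. Origin: on the bench under the middle of the centre line. +y: the way the block is pushed; +x: across, away from the robot, to the reader's side. Place and yaw vary.
- stop_a: Flip stop A, the first the block comes to: dark steel bracket on the lane's -x edge (robot's side) with a hinged bar. Origin: on the lane's centre line and running surface (10 mm above the bench), mid-thickness of the flag; axes as the lane's. Hinge pin along y at x = -68, z = +25 mm. Bracket 24 mm (x) by 36 mm (y), top 32 mm above this origin.
- stop_b: Flip stop B, the same as stop A, 130 to 210 mm farther along the lane (+y).
- flag_a (a joint): Angle of stop A's flag, a plain steel bar 80 mm long from the hinge, 14 mm deep, 12 mm thick along the lane. 0 upright, negative leans to the robot (starts -0.6 to -0.25), positive swings over the lane, 1.57 fully down. Stiff (0.06 N m): stays where left. Down, it lies 28 to 42 mm above the bench, ends 12 mm past the centre line; its face to the block is at y = -6 mm in the stop's frame.
- flag_b (a joint): Angle of the flag of stop B; same bar and same meaning as flag_a.
- flag_a_tip (a point): Middle of the free end of flag A, 80 mm from its hinge.
- flag_b_tip (a point): Middle of the free end of flag B, 80 mm from its hinge.
- block: Loose white deep-well block with 24 square wells in its top, 85.5 mm across the lane (x), 127.8 mm along it (y), 41 mm high, about 0.25 kg. Origin: centre of its underside. It starts on the running surface near the -y end of the lane, its axes parallel to the lane's.
- block_lead (a point): Centre of the block's leading (+y) end face, 63.9 mm ahead of its origin and 20.5 mm up.
- reader: Bar-code reader: grey box 60 (x) by 50 (y) by 66 mm high with a dark window, fixed on the bench beyond the +x rail, just before (-y of) the stop it serves (A or B). Origin: centre of its underside, 95 mm to +x and 45 mm to -y of that stop's origin. The other stop has only an empty low mount there (dark steel, 12 mm high, back edge 32 mm).
- read (a joint): Travel of the reader's round white push button (24 mm across, in a black housing in the middle of the reader's top): 0 is out, 0.006 m is fully down; a spring needs 4 N for that and returns it.
- read_top (a point): Centre of the top of that push button when out.
- tube_rack: Bystander: grey rack of small tubes, 60 x 120 x 46 mm, beyond the far rail. Origin: centre of its underside.
- reagent: Bystander: amber bottle, 56 mm across, 120 mm high, beyond the reader. Origin: centre of its underside.
- pen: Bystander: white marker pen with a grey cap, 110 mm long, 12 mm thick, lying on the bench on the robot's side of the lane. Origin: under its middle.
There are look-alikes about, which are no part of the job. Leave any blue, green or red look-alike of the block alone.

How it is judged (in metres and radians):
On the way, in this order (a step that is already met when the one before it is completed fails the run):
1. the flag of the stop just past the reader is fully down, the other is up (((y of reader in the frame of stop_a between -0.055 and -0.035 m and (value of joint flag_a above 1.48 rad and value of joint flag_b below 0.2 rad)) or (y of reader in the frame of stop_b between -0.055 and -0.035 m and (value of joint flag_b above 1.48 rad and value of joint flag_a below 0.2 rad)))), for 0.2 s.
2. the block rests against that lowered flag (((y of reader in the frame of stop_a between -0.055 and -0.035 m and (value of joint flag_a above 1.48 rad and (y of block_lead in the frame of stop_a between -0.009 and -0.003 m and z of block_lead in the frame of stop_a below 0.025 m and angle between block's own z axis and vertical below 0.05 rad))) or (y of reader in the frame of stop_b between -0.055 and -0.035 m and (value of joint flag_b above 1.48 rad and (y of block_lead in the frame of stop_b between -0.009 and -0.003 m and z of block_lead in the frame of stop_b below 0.025 m and angle between block's own z axis and vertical below 0.05 rad))))), for 0.2 s.
3. the reader's button is pressed down with the block home (value of joint read above 0.0045 m and ((y of reader in the frame of stop_a between -0.055 and -0.035 m and (value of joint flag_a above 1.48 rad and (y of block_lead in the frame of stop_a between -0.009 and -0.003 m and z of block_lead in the frame of stop_a below 0.025 m and angle between block's own z axis and vertical below 0.05 rad))) or (y of reader in the frame of stop_b between -0.055 and -0.035 m and (value of joint flag_b above 1.48 rad and (y of block_lead in the frame of stop_b between -0.009 and -0.003 m and z of block_lead in the frame of stop_b below 0.025 m and angle between block's own z axis and vertical below 0.05 rad))))), for 0.05 s.
At the end, for the whole second after the job is handed in: The flag of the stop just past the reader is down (joint over 1.48 rad), the other flag is up (under 0.2 rad), the block lies flat on the lane with its leading face within 3 mm of the lowered flag's face, at rest, and the reader's button is out again (((y of reader in the frame of stop_a between -0.055 and -0.035 m and (value of joint flag_a above 1.48 rad and value of joint flag_b below 0.2 rad and (y of block_lead in the frame of stop_a between -0.009 and -0.003 m and z of block_lead in the frame of stop_a below 0.025 m and angle between block's own z axis and vertical below 0.05 rad))) or (y of reader in the frame of stop_b between -0.055 and -0.035 m and (value of joint flag_b above 1.48 rad and value of joint flag_a below 0.2 rad and (y of block_lead in the frame of stop_b between -0.009 and -0.003 m and z of block_lead in the frame of stop_b below 0.025 m and angle between block's own z axis and vertical below 0.05 rad)))) and linear speed of block below 0.01 m/s and value of joint read below 0.002 m); the robot touches nothing.
It fails at once if the block is lifted off the lane or tipped (height (world z) of block above 0.025 m or angle between block's own z axis and vertical above 0.2 rad).
It fails at once if the block is rammed into a flag (over 40 N) (contact force between block and flag_a above 40 N or contact force between block and flag_b above 40 N).
It fails at once if the tube rack, bottle or pen is moved by over 30 mm or the bottle is tipped over (distance of any of tube_rack, reagent, pen from where it was at the start of the episode above 0.03 m or angle between reagent's own z axis and vertical above 0.5 rad).
It also fails if it takes over 61 s, if anything falls off the work surface, if the arm or the gripper's body presses on something with over 40 N, if the wrist force passes 120 N, or if a joint passes its speed limit or range.

## Working session

There is one attempt and no reset: what is moved stays moved. The work goes in short steps, Python scripts to look and compute and a tool call to move; the robot and the scene stay as the last step left them, time stands still between calls to the robot, and variables do not carry over. Pictures are saved under pics/ and viewed, at most 10 in all, crops included, and the job is handed in when it is done.

Besides the shell and the picture viewer there is one more tool, called after "Request:" as name([rows], argument=value, ...), one row to a line, values as JSON. move_arm: Moves the arm, as the interface text tells. Its arguments: {"type":"object","properties":{"deltas":{"type":"array","items":{"type":"array","items":{"type":"number"}}}},"required":["deltas"]}

```bash
mkdir -p pics
cat > h.py <<'E'
import numpy as np, cv2
from scipy.spatial.transform import Rotation as R
from workcell import arm, cams
def rot(o):
    o=np.array(o,float)
    return o if o.shape==(3,3) else (R.from_euler('xyz',o,degrees=True).as_matrix() if o.size==3 else R.from_quat(o).as_matrix())
def rays(c,uv):
    K=np.array(c['camera_matrix']);uv=np.atleast_2d(np.array(uv,float))
    d=np.c_[(uv[:,0]-K[0,2])/K[0,0],(uv[:,1]-K[1,2])/K[1,1]];u=d.copy()
    for _ in range(20): u=d/(1+c['k1']*(u**2).sum(1,keepdims=True))
    return np.c_[u[:,0],-u[:,1],-np.ones(len(u))]
def onplane(c,uv,z):
    r=rays(c,uv)@rot(c['orientation']).T;o=np.array(c['origin'])
    return o+r*((z-o[2])/r[:,2:3])
def cloud(c):
    h,w=c['depth'].shape;v,u=np.mgrid[:h,:w]
    r=rays(c,np.c_[u.ravel(),v.ravel()])*c['depth'].reshape(-1,1)
    return (r@rot(c['orientation']).T+np.array(c['origin'])).reshape(h,w,3)
def save(c,n,s=None):
    f=c['frame'][:,:,::-1]
    if s: f=cv2.resize(f[s[1]:s[3],s[0]:s[2]],None,fx=s[4],fy=s[4],interpolation=cv2.INTER_CUBIC)
    cv2.imwrite('pics/'+n,f)
E
python3 - <<'E'
from h import *
import pickle
for n in('top','scene'):
    c=cams.get_image(n);save(c,n+'1.png');pickle.dump(c,open(n+'.pkl','wb'))
    print(n,c['origin'],c['orientation'],c['k1'],np.array(c['camera_matrix']).tolist())
print(arm.state(),arm.pinch_z)
E
```

```text
top [ 0.43203252 -0.09497805  0.94017038] [  6.70999409  -0.5271609  -88.43676811] 0.0033266140994272783 [[420.1992444380441, 0.0, 279.4151581175366], [0.0, 420.1992444380441, 208.00406488525067], [0.0, 0.0, 1.0]]
scene [0.90067192 0.36522972 0.905037  ] [ 36.54170634  -0.90196998 142.64736821] -0.14177027956784063 [[447.12585800048316, 0.0, 280.2219783929496], [0.0, 447.12585800048316, 216.8684302390993], [0.0, 0.0, 1.0]]
{'t': 0.1, 'joints': array([-8.44546376e+01,  1.96333342e+01,  8.73713452e+01,  1.25109247e-03,
        7.30755289e+01, -8.36437771e+00]), 'qvel': array([-0.0136032 ,  0.00690199, -0.20782328,  0.06406542,  0.11201302,
       -0.09065866]), 'tau': array([ 2.34863459e-03, -4.32003415e+01, -2.44694835e+01,  7.20058288e-02,
        5.25650731e-02, -5.10323014e-05]), 'tcp_pos': array([ 0.12620616, -0.50923043,  0.22610892]), 'ee_rot': array([-1.79920819e+02, -1.28514054e-02,  1.39093661e+01]), 'force': array([-0.29979111, -0.48924392, -0.45399599]), 'wrist_torque': array([ 0.04267771, -0.04015009, -0.00965165]), 'grip_force': 0.0, 'opening': 0.09175293531132397} 0.0188
```

View pics/top1.png

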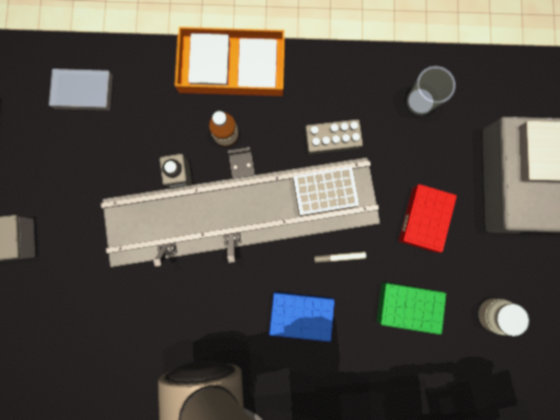

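View pics/scene1.png

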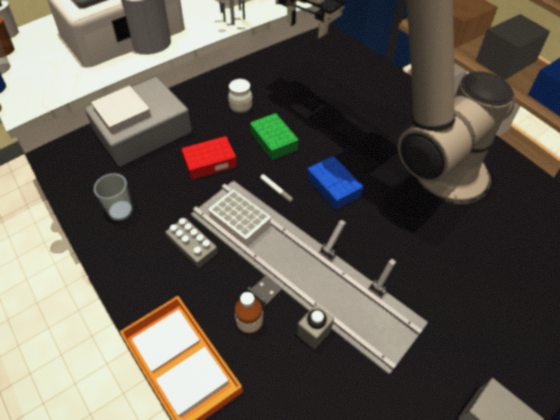

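The top view shows the white block at (326,190). Stop A is at (232,245) with the empty mount opposite at (241,163), and stop B is at (166,253). The reader at (173,168) is opposite and just before B, so B is the candidate. The only white block is the one on the lane; the blue (302,316), green (413,308) and red (430,218) ones are look-alikes.

Run:
```python
from h import *
import pickle
c=pickle.load(open('top.pkl','rb'));P=cloud(c);Z=P[...,2]
roi=np.zeros(Z.shape,bool);roi[150:275,95:390]=1
g=c['frame'].astype(int);sat=g.max(2)-g.min(2)
m=roi&(g.mean(2)>55)&(Z>0.003)&(Z<0.03)
n,l,s,_=cv2.connectedComponentsWithStats(cv2.morphologyEx(m.astype(np.uint8),cv2.MORPH_CLOSE,np.ones((3,3))))
k=1+np.argmax(s[1:,4]);print(s[k])
pts=P[(l==k)&m][:,:2].astype(np.float32)
rc=cv2.minAreaRect(pts);print('lane rect',rc);bx=cv2.boxPoints(rc);print(bx)
# ray version: lane corners from the mask contour at z=.01
cnt=max(cv2.findContours((l==k).astype(np.uint8),0,1)[0],key=cv2.contourArea)
q=onplane(c,cnt[:,0],0.012)[:,:2].astype(np.float32);print('ray',cv2.minAreaRect(q))
# block top
mb=roi&(Z>0.04)&(Z<0.062);mb[:,:285]=0
w=P[mb];print('block',len(w),cv2.minAreaRect(w[:,:2].astype(np.float32)),np.median(w[:,2]))
mw=(g.min(2)>150)&roi;mw[:,:285]=0;mw[:,365:]=0
mw=cv2.morphologyEx(mw.astype(np.uint8),cv2.MORPH_CLOSE,np.ones((7,7)));mw=cv2.morphologyEx(mw,cv2.MORPH_OPEN,np.ones((7,7)))
cn=max(cv2.findContours(mw,0,1)[0],key=cv2.contourArea);print('block ray',cv2.minAreaRect(onplane(c,cn[:,0],.051)[:,:2].astype(np.float32)))
for n,(a,b,e,f) in dict(A=(215,225,250,270),B=(145,235,185,270),reader=(155,145,195,190),mount=(225,145,258,180)).items():
    S=P[b:f,a:e].reshape(-1,3);S=S[S[:,2]>.028] if n!='mount' else S[(S[:,2]>.007)]
    print(n,len(S),S.min(0).round(3),S.max(0).round(3),np.median(S,0).round(3), np.percentile(S[:,2],[5,50,95]).round(3))
save(c,'crop.png',(90,135,390,280,2.6))
```

```text
[  100   150   280   117 16303]
lane rect ((0.5587566494941711, -0.007461100816726685), (0.2086087167263031, 0.6137414574623108), 10.724655151367188)
[[ 0.3991688   0.27463952]
 [ 0.51337963 -0.32838157]
 [ 0.7183445  -0.28956172]
 [ 0.60413367  0.31345937]]
ray ((0.5609986782073975, -0.0077667236328125), (0.213581383228302, 0.6085260510444641), 10.72517204284668)
block 2379 ((0.5782886743545532, -0.19851075112819672), (0.08760476857423782, 0.12852424383163452), 11.076899528503418) 0.0520208121311182
block ray ((0.562366247177124, -0.19697153568267822), (0.1391860544681549, 0.19355732202529907), 10.340123176574707)
A 238 [ 0.421 -0.095  0.028] [0.477 0.019 0.94 ] [ 0.455 -0.004  0.069] [0.038 0.069 0.105]
B 229 [ 0.409 -0.095  0.03 ] [0.452 0.158 0.94 ] [0.433 0.135 0.077] [0.038 0.077 0.112]
reader 817 [ 0.432 -0.095  0.029] [0.645 0.156 0.94 ] [0.607 0.121 0.067] [0.038 0.067 0.089]
mount 723 [ 0.432 -0.095  0.008] [0.682 0.025 0.94 ] [ 0.639 -0.013  0.013] [0.01  0.013 0.033]
```

View pics/crop.png

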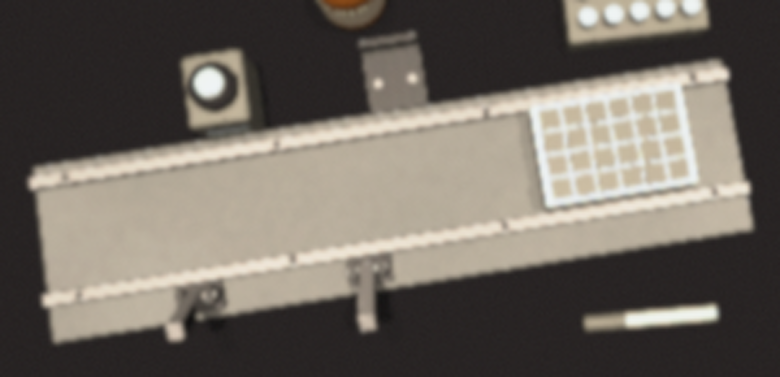

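The crop shows the white block at (610,145), reader at (213,90) with button (209,84), and empty mount at (395,75). Flag A is at (368,300) and flag B at (180,325), both leaning to the robot. The reader is paired with B. Next I'll express everything in lane axes.

Run:
```python
from h import *
import pickle
c=pickle.load(open('top.pkl','rb'));P=cloud(c);Z=P[...,2];g=c['frame'].astype(int)
roi=np.zeros(Z.shape,bool);roi[150:275,95:385]=1
m=roi&(g.mean(2)>70)&(Z>0.004)&(Z<0.03)
# two bright rails: fit by colour
br=roi&(g.min(2)>150)&(Z>.012)&(Z<.03)
W=P[br]
yaw=np.radians(10.7)
def tolane(X,yaw,o=(0,0)): 
    d=X[:,:2]-np.array(o);return np.c_[d@[np.cos(yaw),np.sin(yaw)],d@[-np.sin(yaw),np.cos(yaw)]]
yaw=np.radians(9.0)
for it in range(6):
    L=tolane(W,yaw);h,e=np.histogram(L[:,0],np.arange(.4,.75,.004));
    i=np.argsort(h)[::-1]
    p1=e[i[0]]+.002
    p2=[e[j]+.002 for j in i if abs(abs(e[j]+.002-p1)-.1)<.02][0]
    sl=[]
    for p in(p1,p2):
        s=abs(L[:,0]-p)<.009;f=np.polyfit(L[s,1],L[s,0],1);sl.append(f[0]);print(round(p,3),f.round(4),s.sum(),end=' ')
    yaw-=np.mean(sl);print(np.degrees(yaw))
L=tolane(W,yaw);cs=[np.median(L[abs(L[:,0]-p)<.009,0]) for p in(p1,p2)];cx=np.mean(cs);print('rail sep',abs(cs[0]-cs[1]),cx)
A=tolane(P.reshape(-1,3),yaw);A[:,0]-=cx
lm=(m.ravel()&(abs(A[:,0])<.03)&(abs(P[...,2].ravel()-.011)<.005));y=A[lm,1];print('lane y ends',y.min(),y.max())
y0=y.max()-.3;A[:,1]-=y0
o=np.array([np.cos(yaw)*cx-np.sin(yaw)*y0,np.sin(yaw)*cx+np.cos(yaw)*y0]);print('origin',o,np.degrees(yaw))
pickle.dump((o,yaw),open('lane.pkl','wb'))
z=Z.ravel();A=np.c_[A,z];I=np.arange(len(A));U=I%560;V=I//560
def st(n,k): S=A[k];print(n,len(S),np.percentile(S,[2,50,98],axis=0).round(4).tolist())
st('block',(abs(A[:,0])<.06)&(z>.045)&(z<.057)&(A[:,1]<-.05))
for n,a in(('A',(215,250)),('B',(145,190))):
    k=(U>a[0])&(U<a[1])&(V>225)&(V<272)&(z<.15)
    st(n+' bracket',k&(abs(z-.042)<.004)&(A[:,0]<-.05));st(n+' flag',k&(z>.05));st(n+' tip',k&(z>.09))
k=(U>155)&(U<195)&(V>145)&(V<190)&(z<.15)
st('reader top',k&(abs(z-.066)<.004));st('above',k&(z>.073));
b=k&(g.min(2).ravel()>190);st('button',b)
k=(U>225)&(U<258)&(V>145)&(V<180)
st('mount',k&(z>.009)&(z<.016)&(A[:,0]>.07));
st('pen',(U>310)&(U<370)&(V>248)&(V<268)&(z>.006)&(z<.02))
st('bottle',(U>205)&(U<240)&(V>105)&(V<148)&(z>.03)&(z<.15))
st('rack',(U>300)&(U<368)&(V>115)&(V<155)&(z>.03)&(z<.15))
```

```text
0.482 [-0.0155  0.4809] 1312 0.582 [-0.0213  0.5809] 987 10.0538202827761
0.482 [-0.0073  0.4804] 1463 0.582 [-0.0123  0.5808] 1166 10.61501990054949
0.478 [-0.0007  0.4791] 1428 0.582 [-0.0046  0.5809] 1187 10.76654678678456
0.478 [0.0009 0.4792] 1419 0.582 [-0.0024  0.5809] 1196 10.810086929656789
0.482 [0.003  0.4804] 1427 0.582 [-0.0019  0.5809] 1198 10.779001402617217
0.482 [0.0024 0.4804] 1428 0.582 [-0.0023  0.5809] 1195 10.774772644654844
rail sep 0.10109532126796905 0.5303548963306701
lane y ends -0.41449561710890653 0.18569509074427495
origin [ 0.54237372 -0.01314047] 10.774772644654844
block 2554 [[-0.0429, -0.5605, 0.0467], [-0.0011, -0.1934, 0.052], [0.0418, -0.1271, 0.0557]]
A bracket 60 [[-0.077, 0.0129, 0.0388], [-0.0678, 0.0259, 0.0426], [-0.0632, 0.0444, 0.0456]]
A flag 151 [[-0.1174, 0.0214, 0.0528], [-0.0966, 0.0268, 0.088], [-0.0727, 0.0332, 0.1055]]
A tip 70 [[-0.118, 0.0216, 0.0909], [-0.1083, 0.0274, 0.1004], [-0.0978, 0.0332, 0.1061]]
B bracket 56 [[-0.0749, 0.1546, 0.0382], [-0.0679, 0.1647, 0.0421], [-0.0622, 0.1866, 0.0454]]
B flag 149 [[-0.1017, 0.1636, 0.0503], [-0.0863, 0.1672, 0.0935], [-0.0673, 0.1757, 0.1124]]
B tip 83 [[-0.1021, 0.1638, 0.0911], [-0.0925, 0.1684, 0.1074], [-0.082, 0.1761, 0.1125]]
reader top 350 [[0.0669, 0.1005, 0.0624], [0.0851, 0.1197, 0.0663], [0.1246, 0.1492, 0.0694]]
above 288 [[0.0779, 0.1067, 0.0753], [0.094, 0.1234, 0.0802], [0.1132, 0.1426, 0.091]]
button 84 [[0.0857, 0.115, 0.0848], [0.0947, 0.1254, 0.0888], [0.1042, 0.1349, 0.092]]
mount 482 [[0.0708, -0.0408, 0.0096], [0.0951, -0.0168, 0.0128], [0.1193, 0.007, 0.0155]]
pen 281 [[-0.1541, -0.2527, 0.0072], [-0.1461, -0.1979, 0.0115], [-0.1373, -0.1457, 0.016]]
bottle 686 [[0.1441, -0.0186, 0.0338], [0.1603, 0.0051, 0.0847], [0.1879, 0.0318, 0.1226]]
rack 1096 [[0.0955, -0.2875, 0.0301], [0.123, -0.229, 0.0326], [0.1518, -0.1738, 0.0495]]
```

Request:
move_arm([
  [0,0.033,-0.022,0,0.03],
  [0,0.066,-0.044,0,0.055],
  [0,0.099,-0.066,0,0.055],
  [0,0.132,-0.088,0,0.055],
  [0,0.165,-0.11,0,0.055],
])

```text
t: 0.52
tcp_pos: [0.2606, -0.3615, 0.2264]
ee_rot: [-180.0, 0.0, 10.7]
force: [0.7, -0.6, 0.0]
opening: 0.0629
grip_force: 0.0
```

```bash
cat > go.py <<'E'
import sys,pickle
from h import *
o,yaw=pickle.load(open('lane.pkl','rb'));s=arm.state();p=np.array(s['tcp_pos'])
M=R.from_euler('z',yaw).as_matrix()
l=M.T@(p-np.r_[o,0]);print('t',s['t'],'lane pos',l.round(4),'rot',np.round(s['ee_rot'],2),'yaw need',round(np.radians(s['ee_rot'][2])-yaw,3),'F',np.round(s['force'],1),'open',round(s['opening'],4))
for a in sys.argv[1:]:
    t=M@np.array(eval(a),float)+np.r_[o,0];print(a,'->',(rot(s['ee_rot']).T@(t-p)).round(4))
E
python3 go.py "(-.09,-.1,.226)" "(-.13,.17,.226)"
```

```text
t 0.5167 lane pos [-0.3419 -0.2895  0.2264] rot [-1.7997e+02  1.0000e-02  1.0720e+01] yaw need -0.001 F [ 0.7 -0.6  0. ] open 0.0629
(-.09,-.1,.226) -> [ 0.2517 -0.1898  0.0005]
(-.13,.17,.226) -> [ 0.2114 -0.4597  0.0007]
```

Request:
move_arm([
  [0,0.033,-0.022,0,0],
  [0,0.066,-0.044,0,0],
  [0,0.099,-0.066,0,0],
  [0,0.132,-0.088,0,0],
  [0,0.165,-0.11,0,0],
])

```text
t: 0.93
tcp_pos: [0.4024, -0.2225, 0.2266]
ee_rot: [-180.0, 0.0, 10.8]
force: [1.7, -0.9, -0.7]
opening: 0.0297
grip_force: 0.0
```

Request:
move_arm([
  [0,0.01,-0.04,0,0],
  [0,0.02,-0.08,0,0],
  [0,0.03,-0.12,0,0],
  [0,0.04,-0.16,0,0],
  [0,0.045,-0.2,0,0],
])

```text
t: 1.35
tcp_pos: [0.4083, -0.0174, 0.2265]
ee_rot: [-180.0, -0.0, 10.8]
force: [2.3, 0.6, 0.1]
opening: 0.0008
grip_force: 0.0
```

Request:
move_arm([
  [0,0,-0.038,0,0],
  [0,0,-0.076,0,0],
  [0,0,-0.114,0,0],
  [0,0,-0.149,0,0],
  [0,0,-0.149,0,0],
])

```text
t: 1.77
tcp_pos: [0.3787, 0.1318, 0.2266]
ee_rot: [-179.9, 0.0, 11.1]
force: [-0.7, -0.0, 0.6]
opening: 0.0005
grip_force: 0.0
```

```bash
python3 go.py "(-.13,.17,.226)" "(-.13,.17,.085)"
```

```text
t 1.7667 lane pos [-0.1337  0.173   0.2266] rot [-1.7988e+02  3.0000e-02  1.1090e+01] yaw need 0.006 F [-0.7 -0.   0.6] open 0.0005
(-.13,.17,.226) -> [0.0037 0.003  0.0006]
(-.13,.17,.085) -> [0.0038 0.0033 0.1416]
```

Request:
move_arm([
  [0,0,0.003,0.035,0],
  [0,0,0.003,0.07,0],
  [0,0,0.003,0.105,0],
  [0,0,0.003,0.141,0],
  [0,0,0.003,0.141,0],
])

```text
t: 2.18
tcp_pos: [0.377, 0.1231, 0.0808]
ee_rot: [-180.0, 0.7, 10.7]
force: [-1.6, 0.5, -1.3]
opening: 0.0008
grip_force: 0.0
```

```bash
python3 go.py "(-.06,.17,.085)" "(-.04,.17,.075)"
python3 - <<'E'
from h import *
save(cams.get_image('scene'),'s2.png',(220,200,440,370,3.4))
E
```

```text
t 2.1833 lane pos [-0.137   0.1647  0.0808] rot [-179.97    0.67   10.74] yaw need -0.001 F [-1.6  0.5 -1.3] open 0.0008
(-.06,.17,.085) -> [ 0.077  -0.0053 -0.0051]
(-.04,.17,.075) -> [ 0.0971 -0.0053  0.0046]
```

View pics/s2.png

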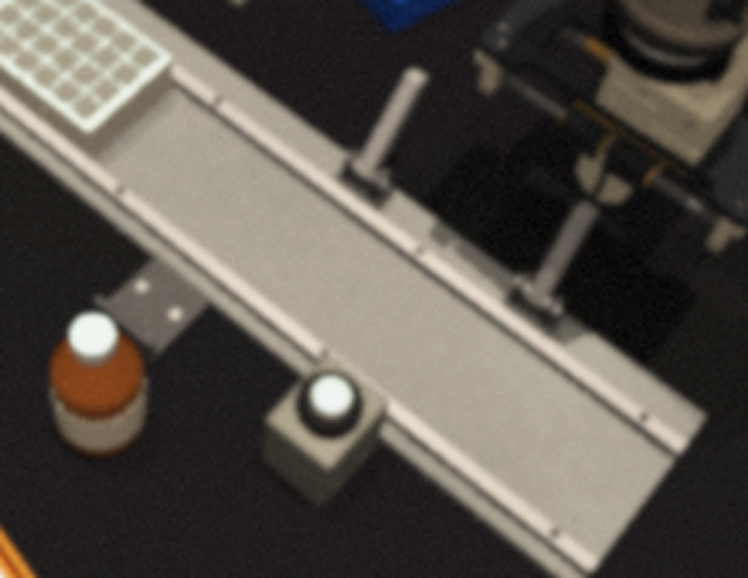

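The closed fingers at (605,175) stand just behind flag B's tip at (595,210), and flag A at (415,75) is untouched. I'll push B over now.

Request:
move_arm([
  [0,0.017,-0.005,-0.004,0],
  [0,0.034,-0.005,-0.004,0],
  [0,0.051,-0.005,-0.004,0],
  [0,0.066,-0.005,-0.004,0],
  [0,0.077,-0.005,-0.004,0],
])

```text
t: 2.65
tcp_pos: [0.458, 0.1434, 0.0924]
ee_rot: [180.0, -0.2, 10.8]
force: [-0.9, 0.3, -0.3]
opening: 0.0003
grip_force: 0.5
```

```bash
python3 go.py "(-.04,.17,.075)" "(-.02,.17,.06)" "(-.01,.17,.05)" "(-.01,.17,.042)"
```

```text
t 2.65 lane pos [-0.0536  0.1695  0.0924] rot [179.98  -0.18  10.75] yaw need -0.0 F [-0.9  0.3 -0.3] open 0.0003
(-.04,.17,.075) -> [ 0.0136 -0.0005  0.0174]
(-.02,.17,.06) -> [ 0.0335 -0.0005  0.0325]
(-.01,.17,.05) -> [ 0.0435 -0.0005  0.0425]
(-.01,.17,.042) -> [ 0.0435 -0.0005  0.0505]
```

Request:
move_arm([
  [0,0.01,0,0.003,0],
  [0,0.02,0,0.01,0],
  [0,0.03,0,0.018,0],
  [0,0.04,0,0.025,0],
  [0,0.045,0,0.03,0],
])

```text
t: 3.07
tcp_pos: [0.5017, 0.1518, 0.0603]
ee_rot: [180.0, -0.1, 10.7]
force: [-0.6, -0.5, 1.0]
opening: 0.0005
grip_force: 0.3
```

Request:
move_arm([
  [0,0,0,0,0],
  [0,0,0,0,0],
])

```text
t: 3.23
tcp_pos: [0.5001, 0.1517, 0.0599]
ee_rot: [180.0, 0.0, 10.8]
force: [-0.4, -0.5, 0.7]
opening: 0.0004
grip_force: 0.0
```

```bash
python3 go.py "(-.01,.17,.05)" "(-.01,.17,.042)"
```

```text
t 3.2333 lane pos [-0.0107  0.1698  0.0599] rot [1.7999e+02 1.0000e-02 1.0760e+01] yaw need -0.0 F [-0.4 -0.5  0.7] open 0.0004
(-.01,.17,.05) -> [ 0.0007 -0.0002  0.0099]
(-.01,.17,.042) -> [ 0.0007 -0.0002  0.0179]
```

Request:
move_arm([
  [0,0,0,0.005,0],
  [0,0,0,0.01,0],
  [0,0,0,0.015,0],
  [0,0,0,0.018,0],
  [0,0,0,0.018,0],
])

```text
t: 3.65
tcp_pos: [0.4998, 0.1517, 0.0421]
ee_rot: [180.0, 0.0, 10.8]
force: [-2.0, 0.4, 5.9]
opening: 0.0002
grip_force: 3.2
```

Request:
move_arm([
  [0,0,0,0.001,0],
  [0,0,0,0.001,0],
])

```text
t: 3.82
tcp_pos: [0.4999, 0.1517, 0.0418]
ee_rot: [180.0, -0.0, 10.8]
force: [-3.9, -0.8, 13.6]
opening: 0.0005
grip_force: 7.0
```

Request:
move_arm([
  [0,0,0,-0.03,0],
  [0,0,0,-0.07,0],
  [0,0.003,0.03,-0.1,0],
  [0,0.006,0.07,-0.108,0],
  [0,0.01,0.11,-0.108,0],
])

```text
t: 4.23
tcp_pos: [0.5319, 0.045, 0.1518]
ee_rot: [179.9, -0.3, 10.9]
force: [0.0, -0.4, 0.4]
opening: 0.0005
grip_force: 0.0
```

Request:
move_arm([
  [0,0,0.04,0,0],
  [0,0,0.08,0,0],
  [0,0,0.12,0,0],
  [0,0,0.16,0,0],
  [0,0,0.2,0,0],
])

```text
t: 4.65
tcp_pos: [0.5674, -0.1528, 0.1483]
ee_rot: [-180.0, 0.0, 10.8]
force: [0.9, -0.5, -0.3]
opening: 0.0007
grip_force: 0.0
```

Request:
move_arm([
  [0,0,0.04,0,0],
  [0,0,0.08,0,0],
  [0,0,0.12,0,0],
  [0,0,0.155,0,0],
  [0,0,0.155,0,0],
])

```text
t: 5.07
tcp_pos: [0.5961, -0.31, 0.1474]
ee_rot: [179.9, 0.0, 10.4]
force: [-0.7, 1.2, -0.2]
opening: 0.0004
grip_force: 0.0
```

```bash
python3 go.py "(0,-.30,.15)" "(0,-.30,.032)"
python3 - <<'E'
from h import *
c=cams.get_image('scene');save(c,'s3.png',(170,150,450,370,2.8))
o,yaw=__import__('pickle').load(open('lane.pkl','rb'));P=cloud(c);M=R.from_euler('z',yaw).as_matrix()
A=((P-np.r_[o,0]).reshape(-1,3)@M)
k=(A[:,2]>.034)&(A[:,2]<.06)&(A[:,0]<0.03)&(A[:,0]>-.04)&(abs(A[:,1]-.17)<.03)&(abs(c['depth'].ravel())>.1)
print(np.percentile(A[k],[2,50,98],axis=0).round(4))
k=(A[:,2]>.08)&(A[:,0]<-.03)&(A[:,0]>-.13)&(abs(A[:,1]-.03)<.03);print(np.percentile(A[k],[2,50,98],axis=0).round(4))
E
```

```text
t 5.0667 lane pos [-0.0027 -0.3017  0.1474] rot [1.7987e+02 3.0000e-02 1.0440e+01] yaw need -0.006 F [-0.7  1.2 -0.2] open 0.0004
(0,-.30,.15) -> [ 0.0027 -0.0017 -0.0027]
(0,-.30,.032) -> [ 0.0027 -0.002   0.1153]
[[-0.0391  0.164   0.0362]
 [-0.0119  0.1706  0.0413]
 [ 0.0104  0.1761  0.0446]]
[[-0.1267  0.0155  0.0857]
 [-0.1078  0.042   0.6003]
 [-0.0963  0.0592  0.6253]]
```

View pics/s3.png

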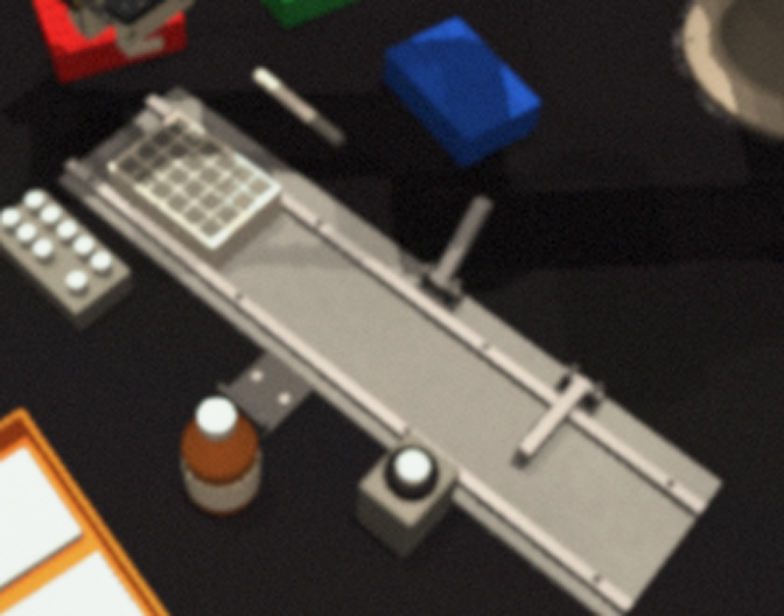

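Flag B at (550,420) lies flat across the lane, with its face at lane y ≈ 0.164. Flag A at (465,245) is up. The fingers are behind the block at (140,40), so I'll lower them and push.

Request:
move_arm([
  [0,0.003,0.002,0.03,0],
  [0,0.003,0.002,0.06,0],
  [0,0.003,0.002,0.09,0],
  [0,0.003,0.002,0.118,0],
  [0,0.003,0.002,0.118,0],
])

```text
t: 5.53
tcp_pos: [0.5962, -0.3008, 0.024]
ee_rot: [-179.5, 0.5, 10.8]
force: [-1.1, -0.2, -0.8]
opening: 0.0005
grip_force: 0.0
```

Request:
move_arm([
  [0,0,-0.005,0,0],
  [0,0,-0.01,0,0],
  [0,0,-0.016,0,0],
  [0,0,-0.023,0,0],
  [0,0,-0.031,0,0],
])

```text
t: 5.95
tcp_pos: [0.595, -0.2741, 0.0327]
ee_rot: [179.8, -0.1, 10.8]
force: [0.7, -3.3, 2.9]
opening: 0.0006
grip_force: 1.8
```

```bash
python3 go.py "(0,0.017,.028)"
```

```text
t 5.95 lane pos [ 0.003  -0.2662  0.0327] rot [ 1.7984e+02 -1.4000e-01  1.0770e+01] yaw need -0.0 F [ 0.7 -3.3  2.9] open 0.0006
(0,0.017,.028) -> [-0.003  -0.2832  0.0039]
```

Request:
move_arm([
  [0,-0.002,-0.012,0,0],
  [0,-0.003,-0.024,0,0],
  [0,-0.003,-0.036,0,0],
  [0,-0.003,-0.048,0,0],
  [0,-0.003,-0.06,0,0],
])

```text
t: 6.37
tcp_pos: [0.5806, -0.2153, 0.0318]
ee_rot: [179.9, -0.1, 10.8]
force: [0.8, -2.9, 3.0]
opening: 0.0004
grip_force: 2.1
```

Request:
move_arm([
  [0,0,-0.012,0,0],
  [0,0,-0.024,0,0],
  [0,0,-0.036,0,0],
  [0,0,-0.048,0,0],
  [0,0,-0.06,0,0],
])

```text
t: 6.78
tcp_pos: [0.569, -0.156, 0.0309]
ee_rot: [180.0, -0.0, 10.8]
force: [2.4, -4.1, 3.9]
opening: 0.0004
grip_force: 2.7
```

Request:
move_arm([
  [0,0,-0.012,0,0],
  [0,0,-0.024,0,0],
  [0,0,-0.036,0,0],
  [0,0,-0.048,0,0],
  [0,0,-0.06,0,0],
])

```text
t: 7.2
tcp_pos: [0.5578, -0.0971, 0.0309]
ee_rot: [180.0, -0.0, 10.8]
force: [2.6, -5.4, 4.2]
opening: 0.0006
grip_force: 2.8
```

Request:
move_arm([
  [0,0,-0.012,0,0],
  [0,0,-0.024,0,0],
  [0,0,-0.036,0,0],
  [0,0,-0.046,0,0],
  [0,0,-0.05,0,0],
])

```text
t: 7.62
tcp_pos: [0.5478, -0.0471, 0.0306]
ee_rot: [-180.0, 0.0, 10.8]
force: [1.7, -3.9, 3.6]
opening: 0.0005
grip_force: 2.5
```

```bash
cat > blk.py <<'E'
from h import *
import pickle,sys
c=cams.get_image('scene');save(c,sys.argv[1],(170,150,450,370,2.8))
o,yaw=pickle.load(open('lane.pkl','rb'));P=cloud(c);M=R.from_euler('z',yaw).as_matrix()
A=((P-np.r_[o,0]).reshape(-1,3)@M)
k=(A[:,2]>.046)&(A[:,2]<.056)&(A[:,0]<0.045)&(A[:,0]>0.015)&(A[:,1]>-.3)&(A[:,1]<.2)&(c['depth'].ravel()>.1)
print('block y',np.percentile(A[k,1],[1,50,99]).round(4))
k=(A[:,2]>.034)&(A[:,2]<.07)&(A[:,0]<0.01)&(A[:,0]>-.04)&(abs(A[:,1]-.175)<.01)&(c['depth'].ravel()>.1)
print('flag z',np.percentile(A[k,2],[2,50,98]).round(4))
E
python3 blk.py s4.png; python3 go.py "(0,0.017,.028)"
```

```text
block y [-0.0162  0.0484  0.109 ]
flag z [0.0366 0.0414 0.0459]
t 7.6667 lane pos [-0.0013 -0.0341  0.0305] rot [-1.7995e+02  7.0000e-02  1.0830e+01] yaw need 0.001 F [-0.1 -0.1  0.2] open 0.0003
(0,0.017,.028) -> [ 0.0014 -0.0511  0.0025]
```

Request:
move_arm([
  [0,0.001,-0.009,0,0],
  [0,0.001,-0.018,0,0],
  [0,0.001,-0.027,0,0],
  [0,0.001,-0.036,0,0],
  [0,0.001,-0.042,0,0],
])

```text
t: 8.08
tcp_pos: [0.5406, -0.006, 0.0304]
ee_rot: [-180.0, 0.1, 10.8]
force: [0.0, -1.9, 0.6]
opening: 0.0007
grip_force: 1.0
```

Request:
move_arm([
  [0,0,-0.0015,0,0],
  [0,0,-0.003,0,0],
  [0,0,-0.0045,0,0],
  [0,0,-0.006,0,0],
  [0,0,-0.007,0,0],
])

```text
t: 8.5
tcp_pos: [0.54, -0.0005, 0.0305]
ee_rot: [-180.0, 0.0, 10.7]
force: [-0.5, -0.4, -0.9]
opening: 0.0003
grip_force: 0.6
```

```bash
python3 blk.py s5.png; python3 go.py "(0,0.017,.028)"
```

```text
block y [0.0314 0.0967 0.1561]
flag z [0.0356 0.0419 0.0453]
t 8.55 lane pos [0.     0.013  0.0305] rot [-1.7999e+02  3.0000e-02  1.0740e+01] yaw need -0.001 F [ 0.7 -1.2 -0.8] open 0.0003
(0,0.017,.028) -> [-0.     -0.004   0.0025]
```

Request:
move_arm([
  [0,0,-0.0008,0,0],
  [0,0,-0.0016,0,0],
  [0,0,-0.0024,0,0],
  [0,0,-0.0032,0,0],
  [0,0,-0.0032,0,0],
])

```text
t: 8.97
tcp_pos: [0.5395, 0.0028, 0.0307]
ee_rot: [180.0, 0.0, 10.8]
force: [0.1, -1.3, -0.5]
opening: 0.0003
grip_force: 0.3
```

Request:
move_arm([
  [0,0,-0.0004,0,0],
  [0,0,-0.0008,0,0],
  [0,0,-0.0012,0,0],
  [0,0,-0.0016,0,0],
  [0,0,-0.0016,0,0],
])

```text
t: 9.38
tcp_pos: [0.5393, 0.0043, 0.0307]
ee_rot: [180.0, -0.0, 10.8]
force: [0.4, -0.4, -0.2]
opening: 0.0001
grip_force: 0.4
```

```bash
python3 blk.py s6.png; python3 go.py "(0,0.017,.028)"
```

```text
block y [0.0361 0.1016 0.1609]
flag z [0.0361 0.0418 0.0458]
t 9.4333 lane pos [0.0002 0.0177 0.0307] rot [180.     0.    10.76] yaw need -0.0 F [ 0.8 -0.6 -0.3] open 0.0008
(0,0.017,.028) -> [-0.0002  0.0007  0.0027]
```

Request:
move_arm([
  [0,0,-0.0004,0,0],
  [0,0,-0.0008,0,0],
  [0,0,-0.0012,0,0],
  [0,0,-0.0016,0,0],
  [0,0,-0.0016,0,0],
])

```text
t: 9.85
tcp_pos: [0.539, 0.0059, 0.0307]
ee_rot: [180.0, -0.0, 10.8]
force: [0.4, -0.6, -0.8]
opening: 0.0004
grip_force: 0.4
```

Request:
move_arm([
  [0,0,-0.0003,0,0],
  [0,0,-0.0006,0,0],
  [0,0,-0.0009,0,0],
  [0,0,-0.0012,0,0],
  [0,0,-0.0012,0,0],
])

```text
t: 10.27
tcp_pos: [0.539, 0.0065, 0.0308]
ee_rot: [180.0, -0.0, 10.8]
force: [0.6, -4.5, -1.2]
opening: 0.0003
grip_force: 2.5
```

Request:
move_arm([
  [0,0,-0.0003,0,0],
  [0,0,-0.0005,0,0],
  [0,0,-0.0005,0,0],
  [0,0,-0.0005,0,0],
])

```text
t: 10.6
tcp_pos: [0.5391, 0.0066, 0.0309]
ee_rot: [179.9, -0.0, 10.8]
force: [0.8, -7.6, -0.5]
opening: 0.0007
grip_force: 3.3
```

```bash
python3 blk.py s7.png; python3 go.py "(0,-.02,.031)" "(0,-.02,.16)" "(.095,.125,.16)"
```

```text
block y [0.0395 0.1029 0.1634]
flag z [0.038  0.0421 0.0456]
t 10.65 lane pos [0.0005 0.02   0.0309] rot [ 1.7992e+02 -4.0000e-02  1.0760e+01] yaw need -0.0 F [ 0.8 -6.1 -0.4] open 0.0001
(0,-.02,.031) -> [-0.0004  0.04   -0.0001]
(0,-.02,.16) -> [-0.0004  0.0402 -0.1291]
(.095,.125,.16) -> [ 0.0946 -0.1048 -0.1292]
```

View pics/s7.png

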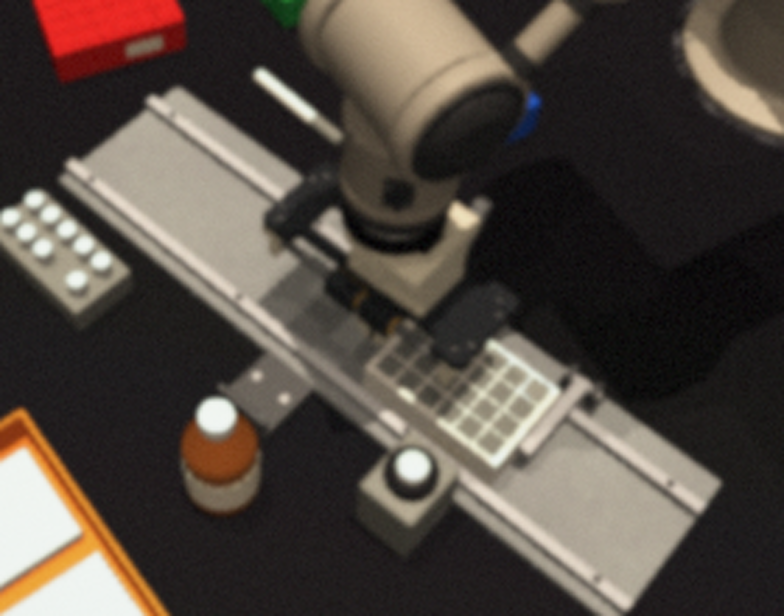

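The block rests against the lowered flag at (540,430). I'll back off, rise and go over the reader button.

Request:
move_arm([
  [0,0,0.01,0,0],
  [0,0,0.025,0,0],
  [0,0,0.04,0,0],
  [0,0,0.042,-0.03,0],
  [0,0,0.042,-0.065,0],
])

```text
t: 11.07
tcp_pos: [0.5447, -0.0344, 0.094]
ee_rot: [-179.8, 0.3, 10.7]
force: [0.6, -0.1, 1.2]
opening: 0.0002
grip_force: 0.0
```

Request:
move_arm([
  [0,0,0,-0.035,0],
  [0,0.01,-0.015,-0.065,0],
  [0,0.03,-0.045,-0.065,0],
  [0,0.05,-0.075,-0.065,0],
  [0,0.07,-0.105,-0.065,0],
])

```text
t: 11.48
tcp_pos: [0.5962, 0.0835, 0.1617]
ee_rot: [-180.0, -0.1, 10.7]
force: [0.6, -0.8, -0.0]
opening: 0.0002
grip_force: 0.0
```

Request:
move_arm([
  [0,0.015,-0.025,0,0],
  [0,0.025,-0.042,0,0],
  [0,0.025,-0.042,0,0],
  [0,0.025,-0.042,0,0],
])

```text
t: 11.82
tcp_pos: [0.6121, 0.1292, 0.1602]
ee_rot: [-180.0, 0.1, 10.9]
force: [-0.1, -0.4, 0.2]
opening: 0.0004
grip_force: 0.0
```

```bash
python3 go.py "(.095,.125,.095)"
```

```text
t 11.8167 lane pos [0.0951 0.1268 0.1602] rot [-1.7998e+02  6.0000e-02  1.0880e+01] yaw need 0.002 F [-0.1 -0.4  0.2] open 0.0004
(.095,.125,.095) -> [-0.0001  0.0019  0.0652]
```

Request:
move_arm([
  [0,0,0.0015,0.025,0],
  [0,0,0.0015,0.05,0],
  [0,0,0.0015,0.06,0],
  [0,0,0.0015,0.065,0],
  [0,0,0.0015,0.065,0],
])

```text
t: 12.23
tcp_pos: [0.6121, 0.126, 0.0949]
ee_rot: [-180.0, 0.1, 10.7]
force: [-0.7, 0.4, -0.1]
opening: 0.0005
grip_force: 0.0
```

```bash
python3 blk.py s8.png; python3 go.py "(.095,.125,.089)"
```

```text
block y [0.0385 0.0433 0.0515]
flag z [0.0375 0.0415 0.0445]
t 12.2833 lane pos [0.0953 0.1238 0.0961] rot [180.    -0.    10.71] yaw need -0.001 F [0.1 0.4 0.6] open 0.0006
(.095,.125,.089) -> [-0.0003 -0.0012  0.0071]
```

Request:
move_arm([
  [0,0,0,0.0015,0],
  [0,0,0,0.003,0],
  [0,0,0,0.0045,0],
  [0,0,0,0.006,0],
  [0,0,0,0.006,0],
])

```text
t: 12.7
tcp_pos: [0.6126, 0.1269, 0.0897]
ee_rot: [180.0, 0.0, 10.8]
force: [0.3, -0.0, -0.1]
opening: 0.0005
grip_force: 0.0
```

Request:
move_arm([
  [0,0,0,0.001,0],
  [0,0,0,0.002,0],
  [0,0,0,0.003,0],
  [0,0,0,0.004,0],
  [0,0,0,0.004,0],
])

```text
t: 13.12
tcp_pos: [0.6128, 0.1269, 0.0857]
ee_rot: [180.0, -0.0, 10.8]
force: [0.1, 0.6, 2.9]
opening: 0.0007
grip_force: 1.1
```

Request:
move_arm([
  [0,0,0,0.001,0],
  [0,0,0,0.002,0],
  [0,0,0,0.003,0],
  [0,0,0,0.003,0],
])

```text
t: 13.45
tcp_pos: [0.6128, 0.1269, 0.0827]
ee_rot: [180.0, -0.0, 10.8]
force: [-0.5, 1.1, 3.5]
opening: 0.0001
grip_force: 1.8
```

Request:
move_arm([
  [0,0,0,0.0005,0],
  [0,0,0,0.001,0],
  [0,0,0,0.0015,0],
  [0,0,0,0.0015,0],
])

```text
t: 13.78
tcp_pos: [0.6128, 0.1269, 0.0822]
ee_rot: [180.0, -0.0, 10.8]
force: [-1.7, 0.7, 8.2]
opening: 0.0003
grip_force: 4.3
```

The button bottomed out at about 6 mm travel, with the force stepping past the spring's 4 N. I'll retreat and check.

Request:
move_arm([
  [0,0,0,-0.01,0],
  [0,0,0,-0.035,0],
  [0,0,0,-0.07,0],
  [0,0,0,-0.11,0],
  [0,0,0,-0.15,0],
])

```text
t: 14.2
tcp_pos: [0.6119, 0.1267, 0.2323]
ee_rot: [180.0, 0.1, 10.8]
force: [1.4, 0.9, -0.8]
opening: 0.0002
grip_force: 0.0
```

Request:
move_arm([
  [0,0,0.04,0,0],
  [0,0,0.08,0,0],
  [0,0,0.12,0,0],
  [0,0,0.16,0,0],
  [0,0,0.19,0,0],
])

```text
t: 14.62
tcp_pos: [0.648, -0.063, 0.2311]
ee_rot: [180.0, 0.0, 10.7]
force: [1.1, 0.8, -0.6]
opening: 0.0006
grip_force: 0.0
```

Request:
move_arm([
  [0,0,0.03,0,0],
  [0,0,0.06,0,0],
  [0,0,0.06,0,0],
  [0,0,0.06,0,0],
  [0,0,0.06,0,0],
])

```text
t: 15.03
tcp_pos: [0.6591, -0.1184, 0.2309]
ee_rot: [-180.0, 0.0, 10.7]
force: [-0.9, 0.7, 0.0]
opening: 0.0006
grip_force: 0.0
```

```bash
python3 blk.py s9.png; python3 go.py
```

```text
block y [0.0388 0.1033 0.1631]
flag z [0.0352 0.0418 0.0458]
t 15.0833 lane pos [ 0.0951 -0.1246  0.2311] rot [-1.7997e+02  3.0000e-02  1.0800e+01] yaw need 0.0 F [-0.4  0.2  0.2] open 0.0006
```

View pics/s9.png

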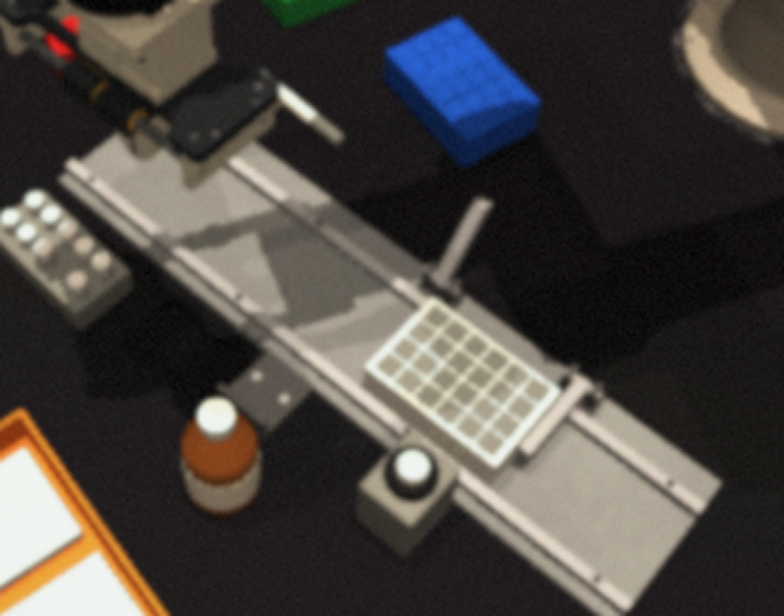

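The block at (465,385) is against flag B at (545,425). Flag A is up, the button at (412,465) is out, and the bystanders are unmoved.

```bash
python3 -c "
from workcell import arm
print(arm.job_done())"
```

```text
the job is handed in; nothing more can be done
None
```

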